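# Rack two plunger barrels and present the heavier to the reader

## Task

Two plunger barrels that look alike stand on the bench, but one has a heavier core: lift each in turn, feel its weight, stand it fully home in its own nest of the blue rack by lowering it gently (never dropped or toppled), and let go of it. Once both stand free in the rack, take out the heavier one and hold it upright and still over the middle of the reader's round window, its foot about 60 mm above the glass; the program finishes while the gripper is still holding it there. The lighter barrel stays in the rack, and the vial, the screwdriver and the spring are left alone.

Things in the scene. Friction and masses are not known exactly. Their poses are not given: they have to be found in the camera images.
- barrel_1: plunger barrel, one of two that look alike, upright: steel cylinder 28 mm wide, 88 mm tall, brass flange 40 mm wide from 28 to 34 mm above its underside; foot tip tapered to 22 mm; grip the neck above the flange (34 to 84 mm). Origin: centre of its underside, z up. Light one 175 to 235 g, heavy one 390 to 520 g; which is which changes and cannot be seen (sealed core, 2 mm play).
- barrel_2: plunger barrel, one of two that look alike, upright: steel cylinder 28 mm wide, 88 mm tall, brass flange 40 mm wide from 28 to 34 mm above its underside; foot tip tapered to 22 mm; grip the neck above the flange (34 to 84 mm). Origin: centre of its underside, z up. Light one 175 to 235 g, heavy one 390 to 520 g; which is which changes and cannot be seen (sealed core, 2 mm play).
- rack: blue metal rack block fixed to the bench, 80 mm (its x) by 190 mm (its y), 36 mm high, with two nests 100 mm apart along its y axis. Origin: centre of its underside, at bench height.
- rack_hole0 (a point): middle of the mouth of one of the rack's two nests (round through hole, 33 mm wide), on the rack's top face, 36 mm above the bench. A barrel is home when its foot is in the hole and its flange rests on the top face: origin 28 mm below this point. Either barrel may go in either nest.
- rack_hole1 (a point): middle of the mouth of one of the rack's two nests (round through hole, 33 mm wide), on the rack's top face, 36 mm above the bench. A barrel is home when its foot is in the hole and its flange rests on the top face: origin 28 mm below this point. Either barrel may go in either nest.
- reader: white upward-looking inspection reader fixed to the bench, 120 by 120 mm, housing 56 mm high with a black round bezel 92 mm wide to 60 mm, a yellow ring and a dark round window. Origin: centre of its underside, at bench height.
- reader_window (a point): middle of the reader's dark round window (60 mm wide), on the glass, 61 mm above the bench.
- vial: bystander: white-labelled vial with red cap, 28 mm in diameter, 75 mm tall, upright. Origin: centre of its underside.
- screwdriver: bystander: screwdriver with green handle, lying on the bench along its x axis. Origin: on its underside, near its middle.
- spring: bystander: dark coil spring, 34 mm in diameter, 49 mm tall, standing on end. Origin: centre of its underside.
Not all that is in view belongs to the job. Of the things like the reader, leave any that is brown or green; of the rest the larger one is meant.

How it is judged (in metres and radians):
On the way:
1. both barrels stand fully home, each in its own nest, and released (((horizontal distance between barrel_1 and rack_hole0 below 0.006 m and z of barrel_1 in the frame of rack below 0.012 m and angle between barrel_1's own z axis and vertical below 0.1 rad) or (horizontal distance between barrel_1 and rack_hole1 below 0.006 m and z of barrel_1 in the frame of rack below 0.012 m and angle between barrel_1's own z axis and vertical below 0.1 rad)) and contact force between each of barrel_1, barrel_2 and the fingers below 0.3 N and linear speed of each of barrel_1, barrel_2 below 0.02 m/s and ((horizontal distance between barrel_2 and rack_hole0 below 0.006 m and z of barrel_2 in the frame of rack below 0.012 m and angle between barrel_2's own z axis and vertical below 0.1 rad) or (horizontal distance between barrel_2 and rack_hole1 below 0.006 m and z of barrel_2 in the frame of rack below 0.012 m and angle between barrel_2's own z axis and vertical below 0.1 rad))), for 0.2 s.
At the end, for the whole second after the job is handed in: Heavier barrel held in the fingers, within 20 mm of the window's middle, foot 30 to 90 mm above the glass, within 0.17 rad of upright, still. Lighter one free in a nest: weighs under 3 N on it, within 6 mm of its middle, foot at most 12 mm above the bench, upright ((((((horizontal distance between barrel_2 and rack_hole0 below 0.006 m and z of barrel_2 in the frame of rack below 0.012 m and angle between barrel_2's own z axis and vertical below 0.1 rad) or (horizontal distance between barrel_2 and rack_hole1 below 0.006 m and z of barrel_2 in the frame of rack below 0.012 m and angle between barrel_2's own z axis and vertical below 0.1 rad)) and contact force between barrel_2 and the fingers below 0.3 N and linear speed of barrel_2 below 0.02 m/s) and contact force between barrel_2 and rack below 3 N and contact force between barrel_1 and the fingers above 1 N and horizontal distance between barrel_1 and reader_window below 0.02 m and z of barrel_1 in the frame of reader_window between 0.03 and 0.09 m and angle between barrel_1's own z axis and vertical below 0.17 rad and linear speed of barrel_1 below 0.03 m/s and contact force between barrel_1 and reader below 0.1 N) or ((((horizontal distance between barrel_1 and rack_hole0 below 0.006 m and z of barrel_1 in the frame of rack below 0.012 m and angle between barrel_1's own z axis and vertical below 0.1 rad) or (horizontal distance between barrel_1 and rack_hole1 below 0.006 m and z of barrel_1 in the frame of rack below 0.012 m and angle between barrel_1's own z axis and vertical below 0.1 rad)) and contact force between barrel_1 and the fingers below 0.3 N and linear speed of barrel_1 below 0.02 m/s) and contact force between barrel_1 and rack below 3 N and contact force between barrel_2 and the fingers above 1 N and horizontal distance between barrel_2 and reader_window below 0.02 m and z of barrel_2 in the frame of reader_window between 0.03 and 0.09 m and angle between barrel_2's own z axis and vertical below 0.17 rad and linear speed of barrel_2 below 0.03 m/s and contact force between barrel_2 and reader below 0.1 N))); the arm keeps its last pose, push and grip.
It fails at once if the vial is disturbed (moved more than 25 mm) (distance of vial from where it was at the start of the episode above 0.025 m).
It fails at once if the screwdriver is disturbed (moved more than 25 mm) (distance of screwdriver from where it was at the start of the episode above 0.025 m).
It fails at once if the spring is disturbed (moved more than 25 mm) (distance of spring from where it was at the start of the episode above 0.025 m).
It fails at once if a barrel is toppled (tilted more than 0.6 rad) (angle between any of barrel_1, barrel_2's own z axis and vertical above 0.6 rad).
It fails at once if a barrel is dropped or rammed into the rack (over 60 N) (contact force between any of barrel_1, barrel_2 and rack above 60 N).
It also fails if it takes over 67 s, if anything falls off the work surface, if the arm or the gripper's body presses on something with over 40 N, if the wrist force passes 120 N, or if a joint passes its speed limit or range.

## Robot

A 7-joint arm with a two-finger parallel gripper is mounted at the origin on the work surface. World frame = base frame: x ahead of the robot, y to its left, z up, the work surface at z = 0. Lengths are in mm, angles in rad, forces in N, time in s.
With the tool pointing down it reaches from about 400 to 875 mm from the base axis. Payload 4.4 kg.
Tool frame: the origin (TCP) lies midway between the tips of the shut fingers; the grasp point (between the pads) lies 19 mm behind it; z points along the fingers, y is the line along which they close (so a half turn about z gives the same grasp; the last joint's range is limited). The gripper opens to 85 mm and grips with 20 to 120 N. Pads are 22 mm wide; open, the fingers measure 114 mm over their backs; the gripper's body (76 mm by 85 mm) begins 54 mm behind the grasp point. The pads swing forward as they close: fully open they stand 13 mm farther back than shut.
Start: joints at [1.257, 0.628, 0.038, 1.517, -0.027, 0.996, -0.02], TCP at [159.454, -630.153, 231.313] pointing down, gripper open.
Joint ranges: [-3.06, 3.06], [-0.37, 2.12], [-1.25, 1.32], [0.18, 2.47], [-1.1, 4.24], [0.23, 1.98], [-2.94, 2.94]. Speed limits (rad/s): [2.57, 2.57, 3.14, 3.14, 3.14, 3.14, 3.14].

## Interface

Orientations are given as [roll, pitch, yaw] about the fixed x, y, z axes, in that order (R = Rz(yaw) Ry(pitch) Rx(roll)).
In Python, from cell import ctrl, get_image, get_calibration gives the robot as it stands.
- The arm moves only by the shell command python3 -m creep 'ROWS'. ROWS is JSON, a list of rows, each an object of numbers: "dx", "dy", "dz": the shift along the world's x, y, z normalised to -1 to 1, where 1 is 0.4 m; "rx", "ry", "rz": the turn, a rotation vector about the world's x, y, z normalised to -1 to 1, where 1 is 2 pi rad; "grip": the closure, from -1 (fully open) to 1 (shut). A call has exactly 5 rows; each row is the pose to reach, as a shift and turn from the pose commanded when the call began, turning the shorter way round; what a row does not reach only later rows make up. A row lasts 1/8 s, in which the tool goes at most 62.5 mm and 10.7 degrees, less where a joint would pass 70% of its speed; a pose out of reach is approached as far as the arm can. A call with a number of a shift or a turn outside -1 to 1 is refused whole. A call with a gripper value outside its range is refused whole. The fingers move at their own pace and stop on an object; the grip force is fixed at half the most. Time passes only in rows, so rows that repeat a pose let the fingers close, or fill a call up. It gives the time, the measured TCP pose, the force, the opening and the grip force at its end, in the units of the state.
- ctrl.read_state(): the state, without advancing time (a new reading comes with each control period).
- get_image(name): name is "side" or "top" or "wrist"; returns the picture (384x512x3 uint8, red, green, blue); there is no depth.
- get_calibration(name): a dict with "mtx" (3x3 intrinsics, pixels), "world_from_camera" (4x4, takes a point from camera to world coordinates). Camera axes: x right, y down, z forward; pixel columns grow to the right and rows downward; lengths in mm; the calibration is good to about 2 mm. A picture is of the moment at which its call begins: read the wrist's pose just before it. get_calibration takes no time and is no camera call; for the wrist camera it gives the pose at the moment of the call.
- ctrl.finish_job(): hands the job in; it is judged then, once.
The state is a dict: "clock": time; "qpos": joint angles; "qd": joint speeds; "tau": joint torques, N m; "eef_pos": TCP position; "tool_rot": TCP orientation; "force": force on the tool from outside, world axes, zero at the start; "torque": the same for the moment, N m; "width": finger opening in mm; "gripper_force": force on a finger pad.
Only numpy, scipy, OpenCV 4.12 (cv2) and the standard library are available. Lean on these libraries where they do the work, as an engineer would, in place of code of your own. Each camera call takes 0.05 s, during which the arm holds its last target. There are 200 camera calls.

## Working session

There is one attempt and no reset: what is moved stays moved. The work goes in short steps, Python scripts to look and compute and a shell command to move; the robot and the scene stay as the last step left them, time stands still between calls to the robot, and variables do not carry over. Pictures are saved under pics/ and viewed, at most 11 in all, crops included, and the job is handed in when it is done.

```bash
mkdir -p pics; cat > h.py <<'E'
import numpy as np, cv2
from cell import ctrl, get_image, get_calibration
def ray(c,u,v):
    M=c['world_from_camera']; M=np.array(M); d=M[:3,:3]@np.linalg.solve(np.array(c['mtx']),[u,v,1.]); return M[:3,3],d
def plane(c,u,v,z):
    o,d=ray(c,u,v); return o+d*(z-o[2])/d[2]
def proj(c,p):
    M=np.linalg.inv(np.array(c['world_from_camera'])); q=np.array(c['mtx'])@(M[:3,:3]@np.array(p,float)+M[:3,3]); return q[:2]/q[2]
E
python3 - <<'E'
from h import *
for n in ("top","side"):
    im=get_image(n); cv2.imwrite(f"pics/{n}0.png",im[...,::-1]); c=get_calibration(n); print(n,np.round(c['mtx'],1).tolist(),np.round(c['world_from_camera'],3).tolist())
s=ctrl.read_state(); print(s)
E
```

```text
top [[497.1, 0.0, 253.0], [0.0, 497.1, 185.8], [0.0, 0.0, 1.0]] [[-0.01, -0.983, 0.184, 359.527], [-1.0, 0.006, -0.025, -63.98], [0.024, -0.184, -0.983, 1270.681], [0.0, 0.0, 0.0, 1.0]]
side [[448.4, 0.0, 249.7], [0.0, 448.4, 192.5], [0.0, 0.0, 1.0]] [[-0.917, -0.302, 0.261, 278.587], [-0.399, 0.711, -0.579, 617.926], [-0.011, -0.635, -0.773, 991.541], [0.0, 0.0, 0.0, 1.0]]
{'clock': 0.1, 'qpos': array([ 1.25722183,  0.62928029,  0.03843509,  1.51827685, -0.02698204,
        0.99630768, -0.01995951]), 'qd': array([-7.79157501e-06, -2.61937775e-03,  1.60926276e-03, -4.28156815e-04,
       -9.72709459e-04,  1.85614027e-04,  5.02469219e-04]), 'tau': array([ 3.06316084e-03, -5.64539909e+01,  1.23069115e+00, -1.93975621e+01,
        1.14043415e-02,  5.41675559e-03, -2.50975995e-05]), 'eef_pos': array([ 159.30012107, -629.5884936 ,  230.46077233]), 'tool_rot': array([-3.13983847e+00,  2.87993074e-05,  2.47832404e-01]), 'force': array([0.26297193, 0.69084777, 0.1915294 ]), 'torque': array([-0.02018376,  0.00093347,  0.00712293]), 'gripper_force': 0.0, 'width': 85.12819524709789}
```

View pics/top0.png

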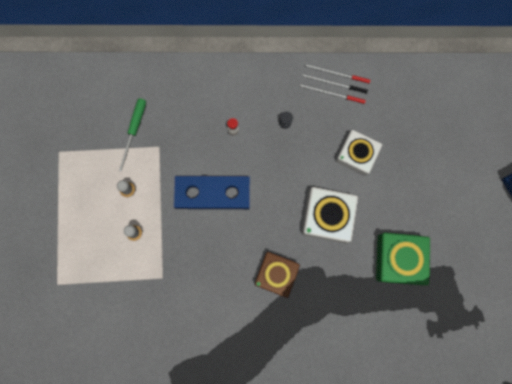

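View pics/side0.png

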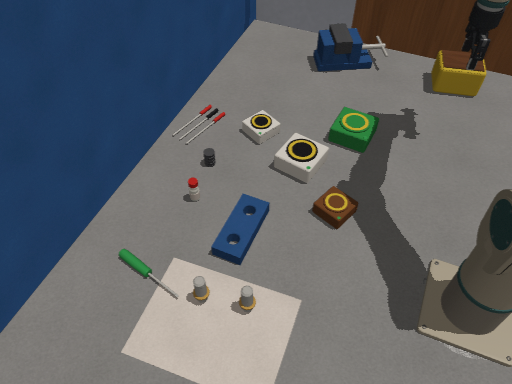

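Top view: the barrels are at (126,187) and (134,231), and the rack nests at (192,192) and (232,192). Four things look like readers: small white (361,151), large white (332,213), green (406,259) and brown (277,274). By the description I choose the large white one. The screwdriver at (133,130), vial at (233,126) and spring at (286,120) stay clear of the job.

```bash
python3 - <<'E'
from h import *
def blobs(m,amin=20):
    n,l,st,ce=cv2.connectedComponentsWithStats(m.astype(np.uint8)); return [(np.round(ce[i],1),st[i]) for i in range(1,n) if st[i][4]>=amin]
C={n:get_calibration(n) for n in("top","side")}
for n in("top","side"):
    im=cv2.imread(f"pics/{n}0.png"); h=cv2.cvtColor(im,cv2.COLOR_BGR2HSV); H,S,V=cv2.split(h); c=C[n]
    print(n,"brass/yellow")
    for ce,st in blobs((H>10)&(H<35)&(S>110)&(V>90)): print(ce,st[:5], 'z31',np.round(plane(c,*ce,31)[:2]),'z60',np.round(plane(c,*ce,60)[:2]))
    print("steel")
    for ce,st in blobs((S<70)&(V<190)&(V>100)&(H>80),15)[:12]: print(ce,st,np.round(plane(c,*ce,88)[:2]))
    print("blue")
    for ce,st in blobs((H>100)&(H<125)&(S>120)&(V>60),300): print(ce,st,np.round(plane(c,*ce,36)[:2]))
t=cv2.imread("pics/top0.png"); s=cv2.imread("pics/side0.png")
a=cv2.resize(t[165:255,105:255],None,fx=5,fy=5,interpolation=cv2.INTER_CUBIC)
cv2.imwrite("pics/crop_a.png",a)
cr=cv2.resize(t[120:300,250:440],None,fx=4,fy=3.3); 
cr2=cv2.resize(s[185:325,170:310],None,fx=4,fy=4,interpolation=cv2.INTER_CUBIC); cv2.imwrite("pics/crop_b.png",cr2)
E
```

```text
top brass/yellow
[360.3 150.5] [349 139  24  24 250] z31 [ 683. -374.] z60 [ 676. -367.]
[130.7 190.3] [123 184  12  12  34] z31 [582. 213.] z60 [577. 206.]
[331.  213.5] [315 197  34  34 501] z31 [ 520. -292.] z60 [ 516. -286.]
[137.8 233.2] [132 227   9  13  30] z31 [474. 191.] z60 [471. 185.]
[406.5 258. ] [391 242  33  34 395] z31 [ 407. -476.] z60 [ 406. -466.]
[276.9 273.2] [ 257  253   42   42 1062] z31 [ 373. -152.] z60 [ 373. -150.]
steel
[86.7 89.5] [   0   53  182   95 4214] [828. 318.]
[125.5  59.9] [117  53  20  20  94] [907. 225.]
[315.3 139.2] [  132    53   380   243 19847] [ 698. -250.]
[240.3  55.5] [233  53  14   7  29] [919. -65.]
[ 3.3 58.4] [ 0 54  9 10 42] [910. 530.]
[186.1  55.9] [182  54  10   5  16] [918.  72.]
[251.9  56.5] [250  54   5   6  16] [916. -95.]
[293.1  56.4] [289  54  10   6  22] [ 916. -200.]
[301.3  57.4] [299  54   5   8  15] [ 914. -221.]
[325.9  58.4] [309  54  31  14 130] [ 911. -284.]
[381.6  55.4] [378  54   9   4  19] [ 919. -427.]
[73.6 60.6] [68 57 11  9 30] [905. 354.]
blue
[258.1  11.8] [    0     0   512    25 12539] [1070. -114.
[... 319 characters left out ...]
9  13 106] z31 [ 689. -387.] z60 [ 677. -357.]
[301.5 149.7] [288 140  28  20 213] z31 [ 527. -315.] z60 [ 519. -287.]
[335.  202.5] [314 186  41  35 690] z31 [ 376. -160.] z60 [ 373. -136.]
[201.6 295.1] [193 286  16  14  68] z31 [583. 227.] z60 [574. 239.]
[247.4 304.6] [239 297  17  13  74] z31 [475. 207.] z60 [469. 219.]
steel
[301.6  12. ] [298   9   8   6  18] [ 761. -970.]
[291.3  18.4] [283  10  17  18  89] [ 782. -910.]
[310.4  20.4] [307  14   9  13  48] [ 710. -924.]
[304.7  27.4] [299  24  10   7  35] [ 713. -869.]
blue
[ 89.  110.8] [    0     0   256   332 44823] [1222. -209.]
[349.9  53.7] [315  28  57  41 641] [ 526. -848.]
[241.6 226.3] [ 212  194   57   70 1877] [576.  15.]
```

View pics/crop_a.png

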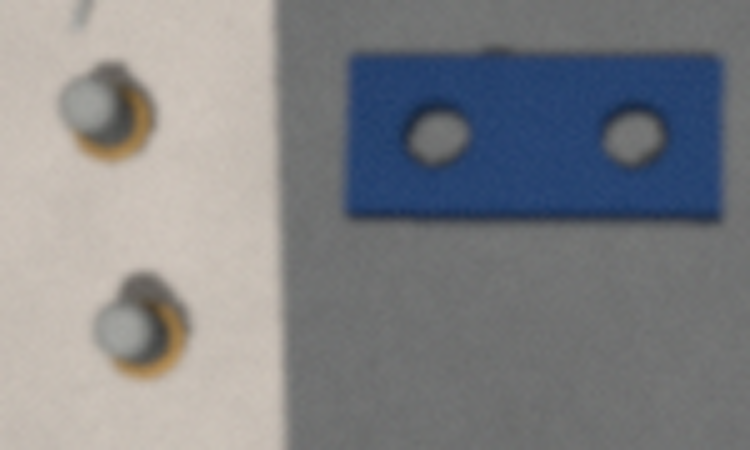

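The crop shows the barrel tops at (92,103) and (125,330), and the nest mouths at (438,133) and (634,134). The rack is nearly aligned with the image axes. Next I turn these into positions.

```bash
python3 - <<'E'
from h import *
c=get_calibration("top")
f=lambda x,y:((x+.5)/5-.5+105,(y+.5)/5-.5+165)
for n,p,z in (("A top",(92,103),88),("B top",(125,330),88),("h0",(438,133),36),("h1",(634,134),36)):
    print(n,np.round(plane(c,*f(*p),z),1))
t=cv2.imread("pics/top0.png");h=cv2.cvtColor(t,cv2.COLOR_BGR2HSV);m=cv2.inRange(h,(100,120,60),(125,255,255));m[:100]=0
k,_=cv2.findContours(m,cv2.RETR_CCOMP,cv2.CHAIN_APPROX_NONE)
for q in k:
    if len(q)>12:
        (u,v),wh,a=cv2.minAreaRect(q);print(len(q),(u,v),wh,a,np.round(plane(c,u,v,36),1)[:2])
# brass ellipse fits
s=cv2.imread("pics/side0.png");cs=get_calibration("side")
W={n:get_calibration("wrist") for n in "w"}["w"];print(np.round(W['mtx'],1).tolist(),np.round(W['world_from_camera'],3).tolist())
E
```

```text
A top [584.5 218.7  88. ]
B top [475.1 199.   88. ]
h0 [578.1  57.5  36. ]
h1 [577. -41.  36.]
203 (211.5, 191.5) (31.0, 73.0) 90.0 [577.   9.]
39 (231.25001525878906, 192.25) (13.435027122497559, 14.142135620117188) 45.0 [574.8 -40.6]
38 (192.00003051757812, 192.00001525878906) (12.727920532226562, 14.142135620117188) 45.0 [576.  58.]
[[337.7, 0.0, 259.1], [0.0, 337.7, 194.1], [0.0, 0.0, 1.0]] [[0.245, -0.925, -0.289, 232.362], [-0.97, -0.234, -0.072, -612.435], [-0.001, 0.298, -0.955, 373.682], [0.0, 0.0, 0.0, 1.0]]
```

```bash
python3 -m creep '[{"dx":0.6,"dy":0.5,"dz":0.05,"rz":-0.04,"grip":-1},{"dx":0.6,"dy":0.5,"dz":0.05,"rz":-0.04,"grip":-1},{"dx":0.6,"dy":0.5,"dz":0.05,"rz":-0.04,"grip":-1},{"dx":0.6,"dy":0.5,"dz":0.05,"rz":-0.04,"grip":-1},{"dx":0.6,"dy":0.5,"dz":0.05,"rz":-0.04,"grip":-1}]'; python3 -c "
from h import *
s=ctrl.read_state();print(s['qpos'],s['eef_pos'],s['tool_rot'])"
```

```text
[ 1.25722183  0.62928029  0.03843509  1.51827685 -0.02698204  0.99630768
 -0.01995951] [ 159.30012107 -629.5884936   230.46077233] [-3.13983847e+00  2.87993074e-05  2.47832404e-01]$[0]: bad value
```

```bash
python3 -m creep '[{"dx":0.6,"dy":0.5,"dz":0.05,"rx":0,"ry":0,"rz":-0.04,"grip":-1},{"dx":0.6,"dy":0.5,"dz":0.05,"rx":0,"ry":0,"rz":-0.04,"grip":-1},{"dx":0.6,"dy":0.5,"dz":0.05,"rx":0,"ry":0,"rz":-0.04,"grip":-1},{"dx":0.6,"dy":0.5,"dz":0.05,"rx":0,"ry":0,"rz":-0.04,"grip":-1},{"dx":0.6,"dy":0.5,"dz":0.05,"rx":0,"ry":0,"rz":-0.04,"grip":-1}]'; python3 -c "
from h import *
s=ctrl.read_state();print(s['qpos'],s['eef_pos'],s['tool_rot'])"
```

```text
clock: 0.72
eef_pos: [400.3, -428.9, 251.1]
tool_rot: [-3.141, 0.0, -0.004]
force: [1.0, -0.8, 0.7]
width: 85.2
gripper_force: 0.0
[ 0.70477139  0.51638532  0.104029    1.6782082  -0.06299654  0.95067622
 -0.74248993] [ 400.26402617 -428.91193457  251.13544667] [-3.14132519e+00  3.16853388e-04 -3.67172187e-03]
```

```bash
python3 -m creep '[{"dx":0.25,"dy":0.7,"dz":0,"rx":0,"ry":0,"rz":0,"grip":-1},{"dx":0.25,"dy":0.7,"dz":0,"rx":0,"ry":0,"rz":0,"grip":-1},{"dx":0.25,"dy":0.7,"dz":0,"rx":0,"ry":0,"rz":0,"grip":-1},{"dx":0.25,"dy":0.7,"dz":0,"rx":0,"ry":0,"rz":0,"grip":-1},{"dx":0.25,"dy":0.7,"dz":0,"rx":0,"ry":0,"rz":0,"grip":-1}]'
python3 -m creep '[{"dx":0.05,"dy":0.7,"dz":0,"rx":0,"ry":0,"rz":0,"grip":-1},{"dx":0.05,"dy":0.7,"dz":0,"rx":0,"ry":0,"rz":0,"grip":-1},{"dx":0.05,"dy":0.7,"dz":0,"rx":0,"ry":0,"rz":0,"grip":-1},{"dx":0.05,"dy":0.7,"dz":0,"rx":0,"ry":0,"rz":0,"grip":-1},{"dx":0.05,"dy":0.7,"dz":0,"rx":0,"ry":0,"rz":0,"grip":-1}]' | sed -n 1,3p; python3 -c "
from h import *
import pickle
c=get_calibration('wrist');im=get_image('wrist');pickle.dump(c,open('w1.pkl','wb'));cv2.imwrite('pics/w1.png',im[...,::-1])
for p in ((584.5,218.7,88),(475,199,88),(578,57.5,36),(577,-41,36)):print(proj(c,p))"
```

```text
clock: 1.35
eef_pos: [499.5, -147.4, 251.1]
tool_rot: [-3.141, 0.0, -0.001]
force: [1.1, 0.1, 0.7]
width: 85.4
gripper_force: 0.0
clock: 1.98
eef_pos: [518.4, 134.0, 250.9]
tool_rot: [-3.14, 0.001, 0.002]
[160.90992072  99.60941845]
[190.83691549 216.78730881]
[332.63094782 104.85765732]
[428.48207204 106.01102137]
```

View pics/w1.png

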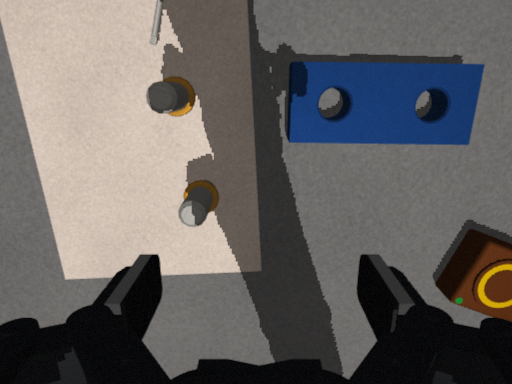

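The wrist view shows the barrel tops at (161,97) and (193,213), the nests at (331,102) and (431,104), and the rack corners near (290,62), (483,66), (469,144) and (290,142). This is within 3 mm of the top-view estimate.

```bash
python3 - <<'E'
from h import *
import pickle
c=pickle.load(open('w1.pkl','rb'));im=cv2.imread('pics/w1.png');h=cv2.cvtColor(im,cv2.COLOR_BGR2HSV)
m=cv2.inRange(h,(100,120,60),(125,255,255))
k,_=cv2.findContours(m,cv2.RETR_CCOMP,cv2.CHAIN_APPROX_NONE)
for q in k:
    if len(q)>40:
        P=np.array([plane(c,u,v,36)[:2] for u,v in q[:,0].astype(float)],np.float32);print(len(q),cv2.minAreaRect(P),cv2.minEnclosingCircle(P),np.round(cv2.boundingRect(q)))
m=cv2.inRange(h,(8,120,60),(30,255,255))
k,_=cv2.findContours(m,cv2.RETR_EXTERNAL,cv2.CHAIN_APPROX_NONE)
for q in k:
    if len(q)>30:
        P=np.array([plane(c,u,v,34)[:2] for u,v in q[:,0].astype(float)],np.float32);print('brass',cv2.boundingRect(q),cv2.minEnclosingCircle(P))
for p in ((161,97),(193,213)):print(plane(c,*p,88))
E
```

```text
534 ((578.9457397460938, 6.022254943847656), (190.56520080566406, 80.1314926147461), 89.37383270263672) ((578.6133422851562, 5.935086727142334), 102.4964599609375) [289  62 195  83]
97 ((577.7630615234375, -43.363006591796875), (33.77251052856445, 35.01108932495117), 0.08350518345832825) ((577.8644409179688, -44.077632904052734), 18.25586700439453) [414  88  35  35]
95 ((579.4053344726562, 56.45568084716797), (33.9295768737793, 33.88227844238281), 46.601680755615234) ((579.4089965820312, 56.23845291137695), 17.66240882873535) [317  86  35  36]
brass (451, 243, 61, 79) ((367.08624267578125, -159.6809539794922), 59.598472595214844)
brass (184, 180, 35, 32) ((478.068115234375, 197.7684783935547), 19.527395248413086)
brass (164, 77, 31, 39) ((586.3599243164062, 218.6304473876953), 19.566604614257812)
[586.69156904 218.43457826  88.        ]
[478.92202802 196.67786572  88.        ]
```

```bash
python3 -c "
from h import *
s=ctrl.read_state();print(s['clock'],s['eef_pos'],s['qd'],s['force'],np.array(get_calibration('wrist')['world_from_camera'])[:3,3]);import pickle;print(np.array(pickle.load(open('w1.pkl','rb'))['world_from_camera'])[:3,3])"
```

```text
2.025 [518.47949226 137.91098141 250.90375507] [ 0.04641371 -0.01226957  0.00958984  0.02571891 -0.00021496 -0.00928881
  0.08612304] [ 0.44112848  3.32133947 -0.48054008] [593.81191972 136.4408813  394.09525948]
[593.74681476 132.70095896 394.11578113]
```

```bash
python3 -m creep '[{"dx":-0.103,"dy":0.169,"dz":-0.2,"rx":0,"ry":0,"rz":0,"grip":-1},{"dx":-0.103,"dy":0.169,"dz":-0.2,"rx":0,"ry":0,"rz":0,"grip":-1},{"dx":-0.103,"dy":0.169,"dz":-0.2,"rx":0,"ry":0,"rz":0,"grip":-1},{"dx":-0.103,"dy":0.169,"dz":-0.2,"rx":0,"ry":0,"rz":0,"grip":-1},{"dx":-0.103,"dy":0.169,"dz":-0.2,"rx":0,"ry":0,"rz":0,"grip":-1}]'
python3 -c "
from h import *
s=ctrl.read_state();print(s['eef_pos'],np.abs(s['qd']).max())
c=get_calibration('wrist');im=get_image('wrist');cv2.imwrite('pics/w2.png',im[...,::-1])
h=cv2.cvtColor(im,cv2.COLOR_RGB2HSV);m=cv2.inRange(h,(8,120,60),(30,255,255))
k,_=cv2.findContours(m,cv2.RETR_EXTERNAL,cv2.CHAIN_APPROX_NONE)
for q in k:
    if len(q)>30:
        P=np.array([plane(c,u,v,34)[:2] for u,v in q[:,0].astype(float)],np.float32);print('brass',cv2.boundingRect(q),cv2.minEnclosingCircle(P))
print(proj(c,(478.3,197.5,88)),proj(c,(478.3,197.5,34)))
"
```

```text
clock: 2.65
eef_pos: [479.2, 196.1, 172.1]
tool_rot: [-3.141, -0.002, -0.006]
force: [-0.2, 0.8, 0.5]
width: 85.4
gripper_force: 0.0
[479.22450237 196.06808568 172.12654781] 0.004577712989851005
brass (232, 160, 46, 35) ((477.9681091308594, 198.5279083251953), 19.52581214904785)
brass (203, 22, 49, 52) ((586.0404663085938, 219.0707244873047), 19.531293869018555)
[255.1438904  201.60646925] [255.80557509 181.79135402]
```

View pics/w2.png

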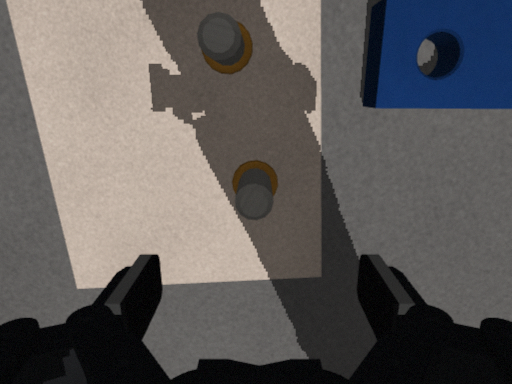

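Barrel B's top is at (254,200), centred between the open fingers, with its flange at (255,180), and it measures (478,198.5). Now I descend and close on the neck.

```bash
python3 -m creep '[{"dx":-0.003,"dy":0.006,"dz":-0.1,"rx":0,"ry":0,"rz":0,"grip":-1},{"dx":-0.003,"dy":0.006,"dz":-0.2,"rx":0,"ry":0,"rz":0,"grip":-1},{"dx":-0.003,"dy":0.006,"dz":-0.28,"rx":0,"ry":0,"rz":0,"grip":-1},{"dx":-0.003,"dy":0.006,"dz":-0.316,"rx":0,"ry":0,"rz":0,"grip":-1},{"dx":-0.003,"dy":0.006,"dz":-0.316,"rx":0,"ry":0,"rz":0,"grip":-1}]'
python3 -m creep '[{"dx":0,"dy":0,"dz":0,"rx":0,"ry":0,"rz":0,"grip":1},{"dx":0,"dy":0,"dz":0,"rx":0,"ry":0,"rz":0,"grip":1},{"dx":0,"dy":0,"dz":0,"rx":0,"ry":0,"rz":0,"grip":1},{"dx":0,"dy":0,"dz":0,"rx":0,"ry":0,"rz":0,"grip":1},{"dx":0,"dy":0,"dz":0,"rx":0,"ry":0,"rz":0,"grip":1}]'
```

```text
clock: 3.32
eef_pos: [476.8, 199.0, 44.7]
tool_rot: [3.141, 0.0, -0.004]
force: [0.4, -0.8, 1.0]
width: 85.1
gripper_force: 0.0
clock: 3.95
eef_pos: [477.1, 199.8, 45.8]
tool_rot: [-3.141, -0.001, -0.003]
force: [-0.6, 0.3, 5.9]
width: 27.4
gripper_force: 58.7
```

```bash
python3 -m creep '[{"dx":0,"dy":0,"dz":0.02,"rx":0,"ry":0,"rz":0,"grip":1},{"dx":0,"dy":0,"dz":0.08,"rx":0,"ry":0,"rz":0,"grip":1},{"dx":0,"dy":0,"dz":0.18,"rx":0,"ry":0,"rz":0,"grip":1},{"dx":0,"dy":0,"dz":0.25,"rx":0,"ry":0,"rz":0,"grip":1},{"dx":0,"dy":0,"dz":0.3,"rx":0,"ry":0,"rz":0,"grip":1}]'
for i in 1; do python3 -m creep '[{"dx":0,"dy":0,"dz":0,"rx":0,"ry":0,"rz":0,"grip":1},{"dx":0,"dy":0,"dz":0,"rx":0,"ry":0,"rz":0,"grip":1},{"dx":0,"dy":0,"dz":0,"rx":0,"ry":0,"rz":0,"grip":1},{"dx":0,"dy":0,"dz":0,"rx":0,"ry":0,"rz":0,"grip":1},{"dx":0,"dy":0,"dz":0,"rx":0,"ry":0,"rz":0,"grip":1}]'; done
python3 -c "
from h import *
f=[]
for i in range(8):
    f.append(ctrl.read_state()['force'][2]);get_image('wrist')
print(np.round(f,2),np.mean(f));c=get_calibration('wrist');cv2.imwrite('pics/w3.png',get_image('wrist')[...,::-1])
print(ctrl.read_state()['eef_pos'])"
```

```text
clock: 4.58
eef_pos: [476.7, 199.5, 166.6]
tool_rot: [-3.141, -0.001, -0.004]
force: [1.0, 0.4, -2.0]
width: 27.2
gripper_force: 59.3
clock: 5.2
eef_pos: [476.5, 199.4, 164.4]
tool_rot: [3.141, 0.001, -0.004]
force: [0.2, -0.0, -2.7]
width: 27.2
gripper_force: 59.3
[-2.72 -2.34 -1.93 -2.54 -1.88 -1.22 -2.21 -2.38] -2.152094664266671
[476.64766051 199.49007719 164.92613006]
```

View pics/w3.png

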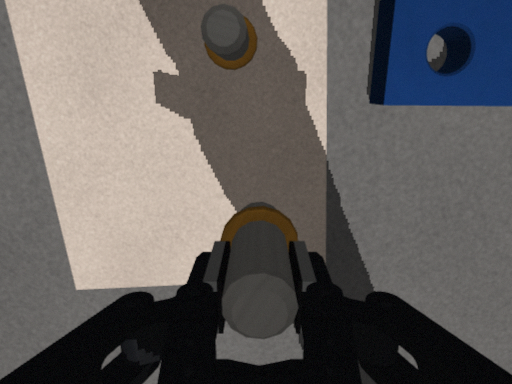

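Barrel B is held upright, its top at (259,305) and its flange at (260,230), and barrel A is undisturbed at (225,32). The force reads about 2.2 N plus some bias, so this is probably the light one. Now I carry it over the far nest (h1).

```bash
python3 -m creep '[{"dx":0.05,"dy":-0.122,"dz":0,"rx":0,"ry":0,"rz":0,"grip":1},{"dx":0.11,"dy":-0.27,"dz":0,"rx":0,"ry":0,"rz":0,"grip":1},{"dx":0.17,"dy":-0.41,"dz":0,"rx":0,"ry":0,"rz":0,"grip":1},{"dx":0.22,"dy":-0.53,"dz":0,"rx":0,"ry":0,"rz":0,"grip":1},{"dx":0.25,"dy":-0.61,"dz":0,"rx":0,"ry":0,"rz":0,"grip":1}]'
python3 -m creep '[{"dx":0,"dy":0,"dz":-0.1,"rx":0,"ry":0,"rz":0,"grip":1},{"dx":0,"dy":0,"dz":-0.1,"rx":0,"ry":0,"rz":0,"grip":1},{"dx":0,"dy":0,"dz":-0.1,"rx":0,"ry":0,"rz":0,"grip":1},{"dx":0,"dy":0,"dz":-0.1,"rx":0,"ry":0,"rz":0,"grip":1},{"dx":0,"dy":0,"dz":-0.1,"rx":0,"ry":0,"rz":0,"grip":1}]'
python3 -c "
from h import *
c=get_calibration('wrist');s=ctrl.read_state();im=get_image('wrist');cv2.imwrite('pics/w4.png',im[...,::-1]);h=cv2.cvtColor(im,cv2.COLOR_RGB2HSV)
print(s['eef_pos'],np.abs(s['qd']).max(),s['force'])
m=cv2.inRange(h,(100,120,30),(125,255,255))
k,_=cv2.findContours(m,cv2.RETR_CCOMP,cv2.CHAIN_APPROX_NONE)
for q in k:
    if len(q)>60:
        P=np.array([plane(c,u,v,36)[:2] for u,v in q[:,0].astype(float)],np.float32);print(len(q),cv2.boundingRect(q),cv2.minAreaRect(P))
for p in ((579.3,56.2,36),(578,-44,36)):print(proj(c,p))
"
```

```text
clock: 6.28
eef_pos: [577.4, -48.1, 164.9]
tool_rot: [3.14, -0.001, -0.007]
force: [0.4, 0.2, -1.8]
width: 27.1
gripper_force: 59.5
clock: 6.9
eef_pos: [577.3, -44.0, 126.0]
tool_rot: [3.142, -0.002, -0.003]
force: [-0.0, -0.4, -2.0]
width: 27.3
gripper_force: 59.7
[577.28117131 -44.04429798 125.96321012] 0.006091907519614101 [-0.03122251 -0.37356167 -2.0287545 ]
833 (47, 134, 276, 114) ((580.9685668945312, 6.013587951660156), (189.97683715820312, 84.34391784667969), 89.40381622314453)
85 (115, 172, 29, 31) ((585.586669921875, 48.05308532714844), (19.367969512939453, 22.416494369506836), 89.81266784667969)
[118.66602133 195.58763301]
[257.07511457 196.87037779]
```

View pics/w4.png

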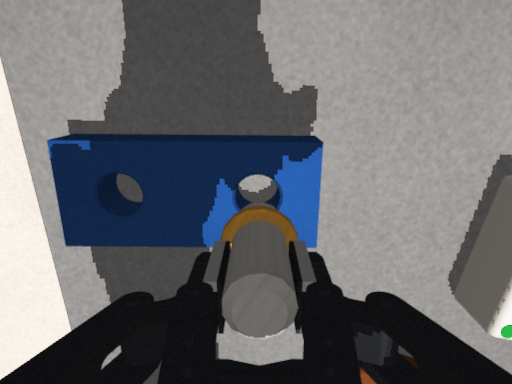

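Barrel B hangs over nest 1, whose mouth is at (258,193), and nest 0 is at (121,193), both within 2 mm of the prediction. Next I lower it step by step.

```bash
python3 -m creep '[{"dx":0.002,"dy":-0.001,"dz":-0.04,"rx":0,"ry":0,"rz":0,"grip":1},{"dx":0.002,"dy":-0.001,"dz":-0.08,"rx":0,"ry":0,"rz":0,"grip":1},{"dx":0.002,"dy":-0.001,"dz":-0.105,"rx":0,"ry":0,"rz":0,"grip":1},{"dx":0.002,"dy":-0.001,"dz":-0.12,"rx":0,"ry":0,"rz":0,"grip":1},{"dx":0.002,"dy":-0.001,"dz":-0.125,"rx":0,"ry":0,"rz":0,"grip":1}]'
python3 -m creep '[{"dx":0,"dy":0,"dz":-0.01,"rx":0,"ry":0,"rz":0,"grip":1},{"dx":0,"dy":0,"dz":-0.02,"rx":0,"ry":0,"rz":0,"grip":1},{"dx":0,"dy":0,"dz":-0.025,"rx":0,"ry":0,"rz":0,"grip":1},{"dx":0,"dy":0,"dz":-0.03,"rx":0,"ry":0,"rz":0,"grip":1},{"dx":0,"dy":0,"dz":-0.03,"rx":0,"ry":0,"rz":0,"grip":1}]'
```

```text
clock: 7.58
eef_pos: [577.3, -44.9, 74.3]
tool_rot: [-3.142, 0.001, -0.004]
force: [-0.7, 0.8, -2.0]
width: 26.8
gripper_force: 59.7
clock: 8.2
eef_pos: [577.4, -44.9, 62.8]
tool_rot: [-3.142, 0.0, -0.004]
force: [0.2, -0.0, -1.3]
width: 27.1
gripper_force: 59.7
```

```bash
python3 -m creep '[{"dx":0,"dy":0,"dz":-0.005,"rx":0,"ry":0,"rz":0,"grip":1},{"dx":0,"dy":0,"dz":-0.01,"rx":0,"ry":0,"rz":0,"grip":1},{"dx":0,"dy":0,"dz":-0.015,"rx":0,"ry":0,"rz":0,"grip":1},{"dx":0,"dy":0,"dz":-0.018,"rx":0,"ry":0,"rz":0,"grip":1},{"dx":0,"dy":0,"dz":-0.02,"rx":0,"ry":0,"rz":0,"grip":1}]'
python3 -m creep '[{"dx":0,"dy":0,"dz":-0.001,"rx":0,"ry":0,"rz":0,"grip":1},{"dx":0,"dy":0,"dz":-0.002,"rx":0,"ry":0,"rz":0,"grip":1},{"dx":0,"dy":0,"dz":-0.003,"rx":0,"ry":0,"rz":0,"grip":1},{"dx":0,"dy":0,"dz":-0.004,"rx":0,"ry":0,"rz":0,"grip":1},{"dx":0,"dy":0,"dz":-0.004,"rx":0,"ry":0,"rz":0,"grip":1}]'
```

```text
clock: 8.82
eef_pos: [577.4, -44.9, 54.8]
tool_rot: [-3.142, 0.0, -0.003]
force: [0.4, 0.4, -1.7]
width: 27.4
gripper_force: 59.7
clock: 9.45
eef_pos: [577.5, -44.8, 53.8]
tool_rot: [-3.142, -0.0, -0.003]
force: [-1.4, 1.2, 6.1]
width: 27.1
gripper_force: 60.2
```

```bash
python3 -m creep '[{"dx":0,"dy":0,"dz":0,"rx":0,"ry":0,"rz":0,"grip":-1},{"dx":0,"dy":0,"dz":0,"rx":0,"ry":0,"rz":0,"grip":-1},{"dx":0,"dy":0,"dz":0,"rx":0,"ry":0,"rz":0,"grip":-1},{"dx":0,"dy":0,"dz":0,"rx":0,"ry":0,"rz":0,"grip":-1},{"dx":0,"dy":0,"dz":0,"rx":0,"ry":0,"rz":0,"grip":-1}]'
python3 -m creep '[{"dx":0,"dy":0,"dz":0.05,"rx":0,"ry":0,"rz":0,"grip":-1},{"dx":0,"dy":0,"dz":0.15,"rx":0,"ry":0,"rz":0,"grip":-1},{"dx":0,"dy":0,"dz":0.25,"rx":0,"ry":0,"rz":0,"grip":-1},{"dx":0,"dy":0,"dz":0.3,"rx":0,"ry":0,"rz":0,"grip":-1},{"dx":0,"dy":0,"dz":0.3,"rx":0,"ry":0,"rz":0,"grip":-1}]'
python3 -c "
from h import *
c=get_calibration('wrist');s=ctrl.read_state();im=get_image('wrist');cv2.imwrite('pics/w5.png',im[...,::-1]);h=cv2.cvtColor(im,cv2.COLOR_RGB2HSV)
print(s['eef_pos'],s['force'],s['width'])
m=cv2.inRange(h,(8,120,60),(30,255,255))
k,_=cv2.findContours(m,cv2.RETR_EXTERNAL,cv2.CHAIN_APPROX_NONE)
for q in k:
    if len(q)>30:
        P=np.array([plane(c,u,v,42)[:2] for u,v in q[:,0].astype(float)],np.float32);print('brass',cv2.boundingRect(q),cv2.minEnclosingCircle(P))
"
```

```text
clock: 10.07
eef_pos: [577.4, -44.9, 53.2]
tool_rot: [3.142, 0.0, -0.004]
force: [-0.0, 0.2, -0.2]
width: 85.3
gripper_force: 0.0
clock: 10.7
eef_pos: [578.6, -45.0, 174.8]
tool_rot: [3.141, -0.004, -0.004]
force: [-0.8, -0.2, -1.1]
width: 85.2
gripper_force: 0.0
[578.55768751 -44.99010026 174.79876167] [-0.78109548 -0.16104326 -1.05821886] 85.15344273351243
brass (324, 330, 53, 50) ((399.2259826660156, -136.6814422607422), 30.432031631469727)
brass (499, 235, 13, 57) ((500.76611328125, -276.5877685546875), 29.279184341430664)
brass (236, 161, 46, 34) ((578.3825073242188, -46.20003890991211), 19.45810890197754)
```

View pics/w5.png

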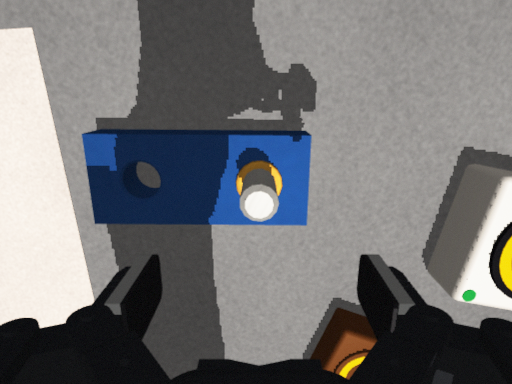

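Barrel B stands upright and free in nest 1, its top at (259,205) and its flange on the rack at (259,180). Its fitted radius of 19.5 mm at 42 mm height confirms it is home. Next is barrel A.

```bash
python3 -m creep '[{"dx":0.004,"dy":0.14,"dz":0,"rx":0,"ry":0,"rz":0,"grip":-1},{"dx":0.01,"dy":0.29,"dz":0,"rx":0,"ry":0,"rz":0,"grip":-1},{"dx":0.015,"dy":0.44,"dz":0,"rx":0,"ry":0,"rz":0,"grip":-1},{"dx":0.02,"dy":0.58,"dz":0,"rx":0,"ry":0,"rz":0,"grip":-1},{"dx":0.021,"dy":0.659,"dz":0,"rx":0,"ry":0,"rz":0,"grip":-1}]'
python3 -m creep '[{"dx":0,"dy":0,"dz":0,"rx":0,"ry":0,"rz":0,"grip":-1},{"dx":0,"dy":0,"dz":0,"rx":0,"ry":0,"rz":0,"grip":-1},{"dx":0,"dy":0,"dz":0,"rx":0,"ry":0,"rz":0,"grip":-1},{"dx":0,"dy":0,"dz":0,"rx":0,"ry":0,"rz":0,"grip":-1},{"dx":0,"dy":0,"dz":0,"rx":0,"ry":0,"rz":0,"grip":-1}]' >/dev/null
python3 -c "
from h import *
c=get_calibration('wrist');s=ctrl.read_state();im=get_image('wrist');h=cv2.cvtColor(im,cv2.COLOR_RGB2HSV)
print(s['eef_pos'],s['force'],s['tool_rot'])
m=cv2.inRange(h,(8,120,60),(30,255,255))
k,_=cv2.findContours(m,cv2.RETR_EXTERNAL,cv2.CHAIN_APPROX_NONE)
for q in k:
    if len(q)>30:
        P=np.array([plane(c,u,v,34)[:2] for u,v in q[:,0].astype(float)],np.float32);print('brass',cv2.boundingRect(q),cv2.minEnclosingCircle(P))
f=[]
for i in range(8):
    f.append(ctrl.read_state()['force'][2]);get_image('wrist')
print(np.mean(f))
"
```

```text
clock: 11.38
eef_pos: [584.1, 222.8, 171.2]
tool_rot: [-3.141, 0.003, 0.001]
force: [-0.2, -0.6, -0.5]
width: 85.6
gripper_force: 0.0
[586.02125827 218.00608169 173.39071851] [-0.1803783   0.2032352  -0.14724012] [ 3.14153327e+00 -1.87129512e-04 -4.62066650e-03]
brass (234, 157, 45, 34) ((587.0402221679688, 219.1208953857422), 19.5335750579834)
-0.07022987916315354
```

B weighs about 2.1 N against an empty reading of -0.07 N. That is roughly 212 g, so it is the light one. A measures (587,219), so I descend, grip and lift.

```bash
python3 -m creep '[{"dx":0.002,"dy":0.002,"dz":-0.1,"rx":0,"ry":0,"rz":0,"grip":-1},{"dx":0.002,"dy":0.002,"dz":-0.2,"rx":0,"ry":0,"rz":0,"grip":-1},{"dx":0.002,"dy":0.002,"dz":-0.28,"rx":0,"ry":0,"rz":0,"grip":-1},{"dx":0.002,"dy":0.002,"dz":-0.321,"rx":0,"ry":0,"rz":0,"grip":-1},{"dx":0.002,"dy":0.002,"dz":-0.321,"rx":0,"ry":0,"rz":0,"grip":-1}]'
python3 -m creep '[{"dx":0,"dy":0,"dz":0,"rx":0,"ry":0,"rz":0,"grip":1},{"dx":0,"dy":0,"dz":0,"rx":0,"ry":0,"rz":0,"grip":1},{"dx":0,"dy":0,"dz":0,"rx":0,"ry":0,"rz":0,"grip":1},{"dx":0,"dy":0,"dz":0,"rx":0,"ry":0,"rz":0,"grip":1},{"dx":0,"dy":0,"dz":0,"rx":0,"ry":0,"rz":0,"grip":1}]'
python3 -m creep '[{"dx":0,"dy":0,"dz":0.02,"rx":0,"ry":0,"rz":0,"grip":1},{"dx":0,"dy":0,"dz":0.08,"rx":0,"ry":0,"rz":0,"grip":1},{"dx":0,"dy":0,"dz":0.18,"rx":0,"ry":0,"rz":0,"grip":1},{"dx":0,"dy":0,"dz":0.25,"rx":0,"ry":0,"rz":0,"grip":1},{"dx":0,"dy":0,"dz":0.3,"rx":0,"ry":0,"rz":0,"grip":1}]'
python3 -m creep '[{"dx":0,"dy":0,"dz":0,"rx":0,"ry":0,"rz":0,"grip":1},{"dx":0,"dy":0,"dz":0,"rx":0,"ry":0,"rz":0,"grip":1},{"dx":0,"dy":0,"dz":0,"rx":0,"ry":0,"rz":0,"grip":1},{"dx":0,"dy":0,"dz":0,"rx":0,"ry":0,"rz":0,"grip":1},{"dx":0,"dy":0,"dz":0,"rx":0,"ry":0,"rz":0,"grip":1}]'
python3 -c "
from h import *
f=[]
for i in range(8):
    f.append(ctrl.read_state()['force'][2]);get_image('wrist')
print(np.mean(f),ctrl.read_state()['eef_pos'])"
```

```text
clock: 13.08
eef_pos: [586.1, 219.3, 44.1]
tool_rot: [3.141, 0.002, -0.004]
force: [0.2, -0.2, 0.4]
width: 85.3
gripper_force: 0.0
clock: 13.7
eef_pos: [587.2, 220.0, 45.9]
tool_rot: [-3.141, -0.002, -0.003]
force: [-0.5, 0.5, 5.5]
width: 27.1
gripper_force: 58.9
clock: 14.32
eef_pos: [586.3, 219.2, 165.9]
tool_rot: [3.141, 0.0, -0.004]
force: [0.1, -0.1, -5.7]
width: 27.1
gripper_force: 59.7
clock: 14.95
eef_pos: [586.4, 219.4, 164.4]
tool_rot: [3.141, 0.001, -0.004]
force: [0.4, 0.3, -4.8]
width: 26.9
gripper_force: 59.7
-4.605800455000279 [586.64665649 219.52268866 164.91576129]
```

A weighs about 4.5 N, so it is the heavy one. I carry it to nest 0 and look before inserting it.

```bash
python3 -m creep '[{"dx":-0.005,"dy":-0.1,"dz":0,"rx":0,"ry":0,"rz":0,"grip":1},{"dx":-0.01,"dy":-0.21,"dz":0,"rx":0,"ry":0,"rz":0,"grip":1},{"dx":-0.014,"dy":-0.32,"dz":0,"rx":0,"ry":0,"rz":0,"grip":1},{"dx":-0.018,"dy":-0.39,"dz":0,"rx":0,"ry":0,"rz":0,"grip":1},{"dx":-0.018,"dy":-0.41,"dz":0,"rx":0,"ry":0,"rz":0,"grip":1}]'
python3 -m creep '[{"dx":0,"dy":0,"dz":-0.05,"rx":0,"ry":0,"rz":0,"grip":1},{"dx":0,"dy":0,"dz":-0.1,"rx":0,"ry":0,"rz":0,"grip":1},{"dx":0,"dy":0,"dz":-0.15,"rx":0,"ry":0,"rz":0,"grip":1},{"dx":0,"dy":0,"dz":-0.17,"rx":0,"ry":0,"rz":0,"grip":1},{"dx":0,"dy":0,"dz":-0.17,"rx":0,"ry":0,"rz":0,"grip":1}]'
python3 -c "
from h import *
c=get_calibration('wrist');s=ctrl.read_state();im=get_image('wrist');cv2.imwrite('pics/w6.png',im[...,::-1])
print(s['eef_pos'],s['force'])
for p in ((579,55.5,36),(578.4,-46.2,42)):print(proj(c,p))"
```

```text
clock: 15.98
eef_pos: [579.4, 52.7, 165.1]
tool_rot: [3.14, -0.0, -0.007]
force: [-0.8, 0.5, -4.6]
width: 27.2
gripper_force: 60.3
clock: 16.6
eef_pos: [579.4, 56.5, 96.6]
tool_rot: [-3.141, 0.001, -0.002]
force: [0.7, -0.2, -4.2]
width: 26.9
gripper_force: 60.3
[579.3777852   56.51834803  96.62708347] [ 0.71492307 -0.16819543 -4.18887264]
[258.6295052  212.11588154]
[420.98873411 215.94132367]
```

View pics/w6.png

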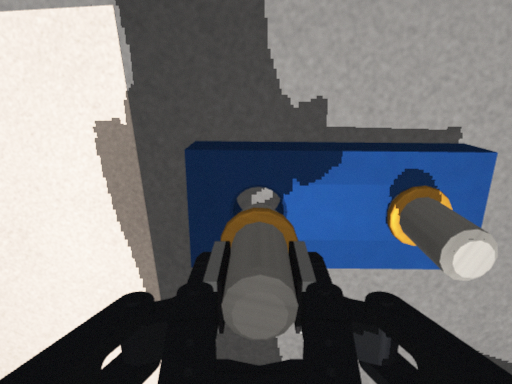

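The picture shows barrel A over nest 0, with the mouth spanning roughly 236 to 287 px (centre 261). That puts it about 2 mm towards -y of the tool. Barrel B stands upright in nest 1, its flange at (420,216). I shift by -2 mm and lower.

```bash
python3 -m creep '[{"dx":0,"dy":-0.005,"dz":0,"rx":0,"ry":0,"rz":0,"grip":1},{"dx":0,"dy":-0.005,"dz":-0.02,"rx":0,"ry":0,"rz":0,"grip":1},{"dx":0,"dy":-0.005,"dz":-0.04,"rx":0,"ry":0,"rz":0,"grip":1},{"dx":0,"dy":-0.005,"dz":-0.05,"rx":0,"ry":0,"rz":0,"grip":1},{"dx":0,"dy":-0.005,"dz":-0.055,"rx":0,"ry":0,"rz":0,"grip":1}]'
python3 -m creep '[{"dx":0,"dy":0,"dz":-0.01,"rx":0,"ry":0,"rz":0,"grip":1},{"dx":0,"dy":0,"dz":-0.02,"rx":0,"ry":0,"rz":0,"grip":1},{"dx":0,"dy":0,"dz":-0.025,"rx":0,"ry":0,"rz":0,"grip":1},{"dx":0,"dy":0,"dz":-0.03,"rx":0,"ry":0,"rz":0,"grip":1},{"dx":0,"dy":0,"dz":-0.03,"rx":0,"ry":0,"rz":0,"grip":1}]'
```

```text
clock: 17.27
eef_pos: [579.5, 53.6, 76.0]
tool_rot: [-3.142, -0.0, -0.004]
force: [-4.2, 0.0, 16.0]
width: 27.1
gripper_force: 62.3
clock: 17.9
eef_pos: [579.8, 54.7, 62.5]
tool_rot: [-3.14, -0.001, -0.003]
force: [1.9, 5.0, -4.8]
width: 27.0
gripper_force: 60.4
```

The foot touched the rim (16 N) and then slid in, with a 5 N side push towards +y. I ease +1.2 mm in y and lower slowly.

```bash
python3 -m creep '[{"dx":0,"dy":0.003,"dz":0,"rx":0,"ry":0,"rz":0,"grip":1},{"dx":0,"dy":0.003,"dz":-0.003,"rx":0,"ry":0,"rz":0,"grip":1},{"dx":0,"dy":0.003,"dz":-0.006,"rx":0,"ry":0,"rz":0,"grip":1},{"dx":0,"dy":0.003,"dz":-0.01,"rx":0,"ry":0,"rz":0,"grip":1},{"dx":0,"dy":0.003,"dz":-0.01,"rx":0,"ry":0,"rz":0,"grip":1}]'
```

```text
clock: 18.52
eef_pos: [579.7, 54.9, 58.8]
tool_rot: [-3.141, -0.0, -0.003]
force: [1.8, 3.8, -3.8]
width: 26.7
gripper_force: 60.5
```

```bash
python3 -m creep '[{"dx":0,"dy":0.005,"dz":-0.002,"rx":0,"ry":0,"rz":0,"grip":1},{"dx":0,"dy":0.005,"dz":-0.004,"rx":0,"ry":0,"rz":0,"grip":1},{"dx":0,"dy":0.005,"dz":-0.006,"rx":0,"ry":0,"rz":0,"grip":1},{"dx":0,"dy":0.005,"dz":-0.008,"rx":0,"ry":0,"rz":0,"grip":1},{"dx":0,"dy":0.005,"dz":-0.008,"rx":0,"ry":0,"rz":0,"grip":1}]'
python3 -m creep '[{"dx":0,"dy":0,"dz":-0.001,"rx":0,"ry":0,"rz":0,"grip":1},{"dx":0,"dy":0,"dz":-0.002,"rx":0,"ry":0,"rz":0,"grip":1},{"dx":0,"dy":0,"dz":-0.004,"rx":0,"ry":0,"rz":0,"grip":1},{"dx":0,"dy":0,"dz":-0.005,"rx":0,"ry":0,"rz":0,"grip":1},{"dx":0,"dy":0,"dz":-0.005,"rx":0,"ry":0,"rz":0,"grip":1}]'
```

```text
clock: 19.15
eef_pos: [578.7, 56.0, 55.3]
tool_rot: [3.141, 0.002, -0.004]
force: [0.0, -0.2, -5.3]
width: 27.2
gripper_force: 60.4
clock: 19.77
eef_pos: [579.4, 56.6, 54.0]
tool_rot: [3.142, 0.0, -0.004]
force: [-1.7, -0.1, -0.5]
width: 27.0
gripper_force: 60.8
```

```bash
python3 -m creep '[{"dx":0,"dy":0,"dz":-0.001,"rx":0,"ry":0,"rz":0,"grip":1},{"dx":0,"dy":0,"dz":-0.001,"rx":0,"ry":0,"rz":0,"grip":1},{"dx":0,"dy":0,"dz":-0.002,"rx":0,"ry":0,"rz":0,"grip":1},{"dx":0,"dy":0,"dz":-0.002,"rx":0,"ry":0,"rz":0,"grip":1},{"dx":0,"dy":0,"dz":-0.002,"rx":0,"ry":0,"rz":0,"grip":1}]'
```

```text
clock: 20.4
eef_pos: [579.4, 56.6, 53.9]
tool_rot: [3.142, -0.0, -0.004]
force: [-4.7, -0.8, 8.1]
width: 26.7
gripper_force: 61.7
```

```bash
python3 -m creep '[{"dx":0,"dy":0,"dz":0,"rx":0,"ry":0,"rz":0,"grip":-1},{"dx":0,"dy":0,"dz":0,"rx":0,"ry":0,"rz":0,"grip":-1},{"dx":0,"dy":0,"dz":0,"rx":0,"ry":0,"rz":0,"grip":-1},{"dx":0,"dy":0,"dz":0,"rx":0,"ry":0,"rz":0,"grip":-1},{"dx":0,"dy":0,"dz":0,"rx":0,"ry":0,"rz":0,"grip":-1}]'
python3 -m creep '[{"dx":0,"dy":0,"dz":0.05,"rx":0,"ry":0,"rz":0,"grip":-1},{"dx":0,"dy":0,"dz":0.15,"rx":0,"ry":0,"rz":0,"grip":-1},{"dx":0,"dy":0,"dz":0.25,"rx":0,"ry":0,"rz":0,"grip":-1},{"dx":0,"dy":0,"dz":0.3,"rx":0,"ry":0,"rz":0,"grip":-1},{"dx":0,"dy":0,"dz":0.3,"rx":0,"ry":0,"rz":0,"grip":-1}]'
python3 -c "
from h import *
c=get_calibration('wrist');s=ctrl.read_state();im=get_image('wrist');cv2.imwrite('pics/w7.png',im[...,::-1]);h=cv2.cvtColor(im,cv2.COLOR_RGB2HSV)
print(s['eef_pos'],s['force'],s['width'])
m=cv2.inRange(h,(8,120,60),(30,255,255))
k,_=cv2.findContours(m,cv2.RETR_EXTERNAL,cv2.CHAIN_APPROX_NONE)
for q in k:
    if len(q)>30:
        P=np.array([plane(c,u,v,42)[:2] for u,v in q[:,0].astype(float)],np.float32);print('brass',cv2.boundingRect(q),cv2.minEnclosingCircle(P))
m=cv2.inRange(h,(100,120,30),(125,255,255));q=max(cv2.findContours(m,cv2.RETR_EXTERNAL,cv2.CHAIN_APPROX_NONE)[0],key=len);print(cv2.minAreaRect(np.array([plane(c,u,v,36)[:2] for u,v in q[:,0].astype(float)],np.float32)))
"
```

```text
clock: 21.02
eef_pos: [579.5, 56.7, 52.8]
tool_rot: [3.142, -0.0, -0.004]
force: [-0.6, 0.2, -0.2]
width: 85.3
gripper_force: 0.0
clock: 21.65
eef_pos: [580.6, 56.8, 174.4]
tool_rot: [-3.141, -0.004, -0.004]
force: [-0.6, -0.5, -0.0]
width: 85.5
gripper_force: 0.0
[580.58477596  56.82264601 174.42107746] [-0.60648299 -0.53415172 -0.0463274 ] 85.52653802041822
brass (356, 163, 46, 45) ((578.1964111328125, -45.19677734375), 19.86241912841797)
brass (237, 162, 46, 35) ((579.147705078125, 55.34611511230469), 19.450387954711914)
((580.646484375, 5.783561706542969), (190.10626220703125, 83.80987548828125), 89.36637115478516)
```

View pics/w7.png

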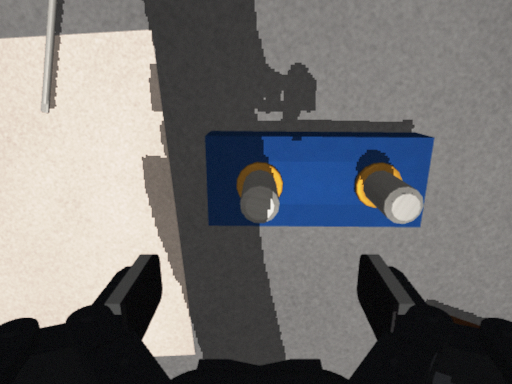

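Barrels A (260,205) and B (403,207) both stand upright and free in their nests. Their flanges fit at 42 mm height and lie 100.5 mm apart. Now I retake A, the heavy one.

```bash
python3 -m creep '[{"dx":0,"dy":-0.002,"dz":-0.1,"rx":0,"ry":0,"rz":0,"grip":-1},{"dx":0,"dy":-0.002,"dz":-0.2,"rx":0,"ry":0,"rz":0,"grip":-1},{"dx":0,"dy":-0.002,"dz":-0.27,"rx":0,"ry":0,"rz":0,"grip":-1},{"dx":0,"dy":-0.002,"dz":-0.298,"rx":0,"ry":0,"rz":0,"grip":-1},{"dx":0,"dy":-0.002,"dz":-0.298,"rx":0,"ry":0,"rz":0,"grip":-1}]'
python3 -m creep '[{"dx":0,"dy":0,"dz":0,"rx":0,"ry":0,"rz":0,"grip":1},{"dx":0,"dy":0,"dz":0,"rx":0,"ry":0,"rz":0,"grip":1},{"dx":0,"dy":0,"dz":0,"rx":0,"ry":0,"rz":0,"grip":1},{"dx":0,"dy":0,"dz":0,"rx":0,"ry":0,"rz":0,"grip":1},{"dx":0,"dy":0,"dz":0,"rx":0,"ry":0,"rz":0,"grip":1}]'
python3 -m creep '[{"dx":0,"dy":0,"dz":0.02,"rx":0,"ry":0,"rz":0,"grip":1},{"dx":0,"dy":0,"dz":0.06,"rx":0,"ry":0,"rz":0,"grip":1},{"dx":0,"dy":0,"dz":0.14,"rx":0,"ry":0,"rz":0,"grip":1},{"dx":0,"dy":0,"dz":0.24,"rx":0,"ry":0,"rz":0,"grip":1},{"dx":0,"dy":0,"dz":0.32,"rx":0,"ry":0,"rz":0,"grip":1}]'
```

```text
clock: 22.32
eef_pos: [578.6, 55.8, 52.6]
tool_rot: [3.141, 0.002, -0.004]
force: [-0.2, 0.7, -0.0]
width: 85.7
gripper_force: 0.0
clock: 22.95
eef_pos: [579.9, 56.2, 54.6]
tool_rot: [-3.141, -0.001, -0.004]
force: [-0.5, 0.4, 5.4]
width: 27.0
gripper_force: 59.0
clock: 23.58
eef_pos: [579.1, 55.6, 183.8]
tool_rot: [3.141, -0.0, -0.004]
force: [0.4, -0.5, -4.8]
width: 27.0
gripper_force: 59.8
```

```bash
python3 -m creep '[{"dx":-0.015,"dy":-0.08,"dz":0.01,"rx":0,"ry":0,"rz":0,"grip":1},{"dx":-0.035,"dy":-0.19,"dz":0.01,"rx":0,"ry":0,"rz":0,"grip":1},{"dx":-0.055,"dy":-0.3,"dz":0.01,"rx":0,"ry":0,"rz":0,"grip":1},{"dx":-0.075,"dy":-0.41,"dz":0.01,"rx":0,"ry":0,"rz":0,"grip":1},{"dx":-0.09,"dy":-0.5,"dz":0.01,"rx":0,"ry":0,"rz":0,"grip":1}]'
python3 -m creep '[{"dx":-0.02,"dy":-0.09,"dz":-0.01,"rx":0,"ry":0,"rz":0,"grip":1},{"dx":-0.035,"dy":-0.19,"dz":-0.02,"rx":0,"ry":0,"rz":0,"grip":1},{"dx":-0.05,"dy":-0.27,"dz":-0.03,"rx":0,"ry":0,"rz":0,"grip":1},{"dx":-0.06,"dy":-0.33,"dz":-0.04,"rx":0,"ry":0,"rz":0,"grip":1},{"dx":-0.066,"dy":-0.357,"dz":-0.047,"rx":0,"ry":0,"rz":0,"grip":1}]'
python3 -m creep '[{"dx":0,"dy":0,"dz":0,"rx":0,"ry":0,"rz":0,"grip":1},{"dx":0,"dy":0,"dz":0,"rx":0,"ry":0,"rz":0,"grip":1},{"dx":0,"dy":0,"dz":0,"rx":0,"ry":0,"rz":0,"grip":1},{"dx":0,"dy":0,"dz":0,"rx":0,"ry":0,"rz":0,"grip":1},{"dx":0,"dy":0,"dz":0,"rx":0,"ry":0,"rz":0,"grip":1}]'
python3 - <<'E'
from h import *
c=get_calibration('wrist');im=get_image('wrist');h=cv2.cvtColor(im,cv2.COLOR_RGB2HSV)
m=cv2.inRange(h,(20,120,60),(35,255,255));k,_=cv2.findContours(m,cv2.RETR_EXTERNAL,cv2.CHAIN_APPROX_NONE)
for q in k:
    if len(q)>30:
        P=np.array([plane(c,u,v,61)[:2] for u,v in q[:,0].astype(float)],np.float32);print('yellow',cv2.boundingRect(q),cv2.minEnclosingCircle(P))
t=get_image("top");s=get_image("side")
a=t[110:300,100:440];b=s[90:280,150:400]
cv2.imwrite("pics/fin.png",np.hstack([a,b])[...,::-1])
E
```

```text
clock: 24.2
eef_pos: [542.0, -146.4, 186.3]
tool_rot: [3.141, 0.001, -0.005]
force: [0.5, -0.2, -5.1]
width: 27.0
gripper_force: 60.0
clock: 24.82
eef_pos: [515.7, -288.7, 167.1]
tool_rot: [3.141, 0.001, -0.006]
force: [-1.0, 1.2, -3.9]
width: 26.9
gripper_force: 60.1
clock: 25.45
eef_pos: [517.1, -286.6, 166.9]
tool_rot: [-3.142, -0.0, -0.003]
force: [-0.5, -0.3, -4.9]
width: 27.1
gripper_force: 60.1
yellow (422, 272, 90, 77) ((406.804443359375, -469.27020263671875), 40.330108642578125)
yellow (209, 139, 106, 90) ((517.5262451171875, -289.7603759765625), 40.532554626464844)
```

View pics/fin.png

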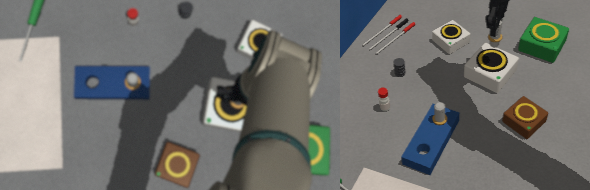

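The arm holds barrel A over the large white reader, at (225,90) in the left half. Barrel B stands in its nest at (133,80), and the vial, spring and screwdriver are in place. The ring centre measures (517.5,-289.8) and the tool is at (517.1,-286.6), well inside the 20 mm limit.

```bash
python3 -c "
from cell import ctrl
print(ctrl.finish_job())"
```

```text
the job is handed in; nothing more can be done
None
```

I handed the job in at about 25.6 s: the heavier barrel (about 4.5 N) is held about 60 mm above the glass of the large white reader, and the lighter one (about 2.1 N) stands free in its nest. The heavier one touched the nest rim (16 N) on its way in; no pass/fail verdict came back.

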